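Lock the bayonet filter cartridge of a sanding extractor

ROBOT

A 6-joint arm with a two-finger parallel gripper is mounted at the origin on the work surface. World frame = base frame: x ahead of the robot, y to its left, z up, the work surface at z = 0. Lengths are in m, angles in rad, forces in N, time in s.
With the tool pointing down it reaches from about 0.275 to 1 m from the base axis. Payload 8.4 kg.
Tool frame: the origin (TCP) lies at the centre of the arm's flange, where the gripper is bolted on; the fingertips stand 173 mm ahead of it and the grasp point (between the pads) lies 155 mm ahead of it; z points along the fingers, y is the line along which they close (so a half turn about z gives the same grasp; the last joint's range is limited). The gripper opens to 85 mm and grips with 20 to 120 N. Pads are 22 mm wide; open, the fingers measure 114 mm over their backs; the gripper's body (76 mm by 85 mm) begins 54 mm behind the grasp point. The pads swing forward as they close: fully open they stand 13 mm farther back than shut.
Start: joints at [1.138, 0.353, 1.633, -0, 1.155, -0.002], TCP at [0.261, 0.568, 0.405] pointing down, gripper open.
Joint ranges: [-2.63, 2.63], [-0.92, 2.1], [0.06, 2.66], [-1.3, 4.44], [0, 2.69], [-3.02, 3.02]. Speed limits (rad/s): [2.22, 2.22, 2.79, 3.14, 3.14, 3.14].

INTERFACE

Orientations are given as a unit quaternion [w, x, y, z].
In Python, from rig import state, read_camera, finish_job gives the robot as it stands. The module is installed in compiled form; this text tells all that it offers.
- The arm moves only by the shell command python3 -m crank 'ROWS' [OPENING]. ROWS is JSON, a list of rows, each an object with "xyz": the shift along the tool's x, y, z in cm, a list of three; "turn": the turn about the tool's z in rad. A call has exactly 8 rows; each row shifts and turns the commanded pose from where the row before left it, along the tool's axes as they then stand; what a row does not reach is not made up. A row lasts 1/8 s, in which the tool goes at most 62.5 mm and 10.7 degrees, less where a joint would pass 70% of its speed; a pose out of reach is approached as far as the arm can. A call with a gripper value outside its range is refused whole. OPENING is the opening, from -1 (shut) to 1 (fully open), set as the call begins (- or left out, the last holds). The fingers move at their own pace and stop on an object; the grip force is fixed at half the most. Time passes only in rows, so rows that do not move let the fingers close, or fill a call up. It gives the time, the measured TCP pose, the force, the opening and the grip force at its end, in the units of the state.
- state(): the state, without advancing time (a new reading comes with each control period).
- read_camera(name): name is "side" or "top" or "wrist"; returns a dict with "pixels" (420x560x3 uint8, red, green, blue), "mtx" (3x3 intrinsics, pixels), "k1" (the pictures are not rectified: a ray, as slopes to the right and down, at radius r is drawn at 1 + k1 r^2 times it, then the intrinsics apply), "pose" (4x4, takes a point from camera to world coordinates); the wrist camera has in their place "hand_eye" (4x4, takes a point from camera to tool coordinates, whose origin is the TCP and whose axes are the flange's). Camera axes: x right, y down, z forward; pixel columns grow to the right and rows downward; lengths in m; the calibration is good to about 2 mm. A picture is of the moment at which its call begins: read the wrist's pose just before it. There is no depth.
- finish_job(): hands the job in; it is judged then, once.
The state is a dict: "clock": time; "qpos": joint angles; "joint_velocities": joint speeds; "joint_torque": joint torques, N m; "tcp_pos": TCP position; "tcp_rot": TCP orientation; "contact_force": force on the tool from outside, world axes, zero at the start; "ft_torque": the same for the moment, N m; "finger_gap": finger opening in m; "finger_force": force on a finger pad.
Only numpy, scipy, OpenCV 4.12 (cv2) and the standard library are available. Lean on these libraries where they do the work, as an engineer would, in place of code of your own. Each camera call takes 0.05 s, during which the arm holds its last target. There are 200 camera calls.

TASK

Someone only dropped the filter cartridge into the sanding extractor's port. First draw the blue lock bolt fully back, then turn the cartridge by its orange bar until its lugs drop into the slots (green marks), push it down against the spring and twist it clockwise to the stop (red marks) so that it springs up into its notches. Do not force it. Last, slide the bolt fully in again, let go of everything, and leave the other things on the bench where they are.

Things in the scene. Friction and masses are not known exactly. Their poses are not given: they have to be found in the camera images.
- unit: grey sanding extractor box fixed on the bench, 220 (x) x 340 (y) x 90 mm tall; origin at the centre of its underside, z up. On its flat top (90 mm above the bench) stand the round filter port (60 mm along +y from the centre), the lock bolt and, at the -y end, a grille
- port: round aluminium bayonet collar, 96 mm outside, bore 64 mm, rim 44 mm above the box's top. Origin on its axis at the level of the box's top, z up. x axis (either way) = the line of the two lug slots, 17 mm wide, open at the top, reaching to radius 41 mm, green marks on the rim. From the slots the lugs turn only clockwise (from above), 60 degrees, to an end stop
- port_rim (a point): centre of the collar's mouth, on its axis at rim height (44 mm above port). Inside, beside each slot, the lugs pass under a rail (underside 10 mm below the rim) and at the end stop rise into a notch (roof 6 mm below the rim), out of which they cannot turn back unless pushed down
- lockmark: two red marks on the collar's rim; origin as port, x axis (either way) = the line on which the cartridge's bar and lugs lie when fully twisted home, 60 degrees clockwise from the slots seen from above
- cap: filter cartridge, 0.17 to 0.35 kg: black drum 60 mm across, 37 mm tall, two yellow lugs (12 mm wide, out to radius 39 mm, 22 to 29 mm above the underside), orange grip bar on top, 56 long, 16 wide, 36 to 63 mm above the underside. Origin: centre of the underside, z up; x axis (either way) along bar and lugs. At the start its lugs lie on the rim, off the slots (origin 22 mm above port)
- cap_bar (a point): centre of the top face of the orange bar. It is 85 mm above port at the start, about 77 with the lugs dropped in the slots; push it below 68 (65 to 67 is best, about 10 N) and keep it there for the twist; let go at the stop, the spring lifts it to 72: locked
- plunger (a joint): sprung plate in the port under the cartridge, m pressed down: 0 = up, touched when the cartridge's origin is 15 mm above port; 0.013 = solid stop. 1 N plus 0.8 N per mm. 0.006 when locked; the twist needs over 0.010. Twisted without that push, the lugs jam against the rail; forcing them with over 200 N fails the job
- bolt (a joint): lock bolt of the port, in m: 0 = fully in (its steel tongue stands in the lugs' path inside the collar and blocks the twist), 0.016 = fully drawn back, away from the collar. It slides along the box's y axis, drawn back towards the box's -y; friction about 2.5 N, stays where it is left
- bolt_knob (a point): centre of the top face of the bolt's blue upright knob, a post 16 mm in diameter; top 60 mm above the box's top, free all round for 25 mm below it; to grip or push sideways. With the bolt fully in, it is 94 mm from the port's axis (38 mm clear of the collar)
- sanding_block: cork sanding block, 90 x 35 x 30 mm, lying on the grille of the grey box (a bystander)
- glue: yellow glue bottle with a red cap, 60 mm across, 170 mm tall, standing left on the bench (a bystander)
- tin: open steel tin, 80 mm across, 100 mm tall, standing right on the bench (a bystander)
- chisel: wood chisel lying right on the bench, 250 mm long, wooden handle (a bystander)
- offcut: pale wooden offcut lying flat along the far side of the box, 160 x 60 x 22 mm (a bystander)
- mallet: hammer with wooden handle, 260 mm long, lying left on the bench (a bystander)
- stop_block: dark wooden block, 40 x 40 x 30 mm, on the far left corner of the grey box's top (a bystander)

How it is judged:
On the way, in this order (a step that is already met when the one before it is completed fails the run):
1. the bolt is drawn back (at least 12 mm) (value of joint bolt above 0.012 m), for 0.2 s.
2. the cartridge's lugs are down in the slots (angle between the x axis of cap and the x axis of port, either way round below 0.25 rad and z of cap in the frame of port below 0.0175 m and horizontal distance between cap and port below 0.006 m), for 0.05 s.
3. the cartridge is twisted clockwise to the stop, lugs under the rim (angle between the x axis of cap and the x axis of lockmark, either way round below 0.13 rad and z of cap in the frame of port below 0.0115 m and horizontal distance between cap and port below 0.006 m), for 0.2 s.
4. the bolt is in again (within 4 mm) (value of joint bolt below 0.004 m), for 0.2 s.
At the end, for the whole second after the job is handed in: The cartridge is locked: bar on the red marks within 0.13 rad, its origin 6.5 to 11.5 mm above the port's origin (lugs up in the notches), upright within 0.1 rad, within 6 mm of the port's axis and at rest; the bolt is in to within 4 mm; every bystander is within 30 mm of its start (all of step 3 and z of cap in the frame of port above 0.0065 m and angle between cap's own z axis and vertical below 0.1 rad and value of joint bolt below 0.004 m and linear speed of cap below 0.02 m/s and distance of each of sanding_block, glue, tin, chisel, offcut, mallet, stop_block from where it was at the start of the episode below 0.03 m); the robot touches nothing.
It fails at once if a bystander is moved more than 30 mm (distance of any of sanding_block, glue, tin, chisel, offcut, mallet, stop_block from where it was at the start of the episode above 0.03 m).
It fails at once if the cartridge is forced against the collar (over 200 N) (contact force between cap and port above 200 N).
It also fails if it takes over 58 s, if anything falls off the work surface, if the arm or the gripper's body presses on something with over 40 N, if the wrist force passes 120 N, or if a joint passes its speed limit or range.

## Working session

There is one attempt and no reset: what is moved stays moved. The work goes in short steps, Python scripts to look and compute and a shell command to move; the robot and the scene stay as the last step left them, time stands still between calls to the robot, and variables do not carry over. Pictures are saved under pics/ and viewed, at most 10 in all, crops included, and the job is handed in when it is done.

```bash
mkdir -p pics; cat > h.py <<'E'
import numpy as np, cv2
from rig import state, read_camera
from scipy.spatial.transform import Rotation as R
def T():
    s=state(); q=s["tcp_rot"]; M=np.eye(4); M[:3,:3]=R.from_quat([q[1],q[2],q[3],q[0]]).as_matrix(); M[:3,3]=s["tcp_pos"]; return M
def cam(n):
    M=T(); c=read_camera(n); P=M@c["hand_eye"] if n=="wrist" else np.array(c["pose"])
    return c["pixels"],np.array(c["mtx"]),c["k1"],np.array(P)
def plane(uv,K,k1,P,z):
    uv=np.array(uv,float).reshape(-1,1,2)
    n=cv2.undistortPoints(uv,K,np.array([k1,0,0,0,0.])).reshape(-1,2)
    d=np.c_[n,np.ones(len(n))]@P[:3,:3].T; o=P[:3,3]
    return o+d*((z-o[2])/d[:,2])[:,None]
def blobs(px,lo,hi,amin=60):
    m=cv2.inRange(cv2.cvtColor(px,cv2.COLOR_RGB2HSV),lo,hi)
    n,l,s,c=cv2.connectedComponentsWithStats(m)
    return [(s[i,4],c[i].round(1),cv2.minAreaRect(np.argwhere(l==i)[:,::-1].astype(np.float32))) for i in range(1,n) if s[i,4]>=amin]
def save(px,name): cv2.imwrite("pics/"+name,px[:,:,::-1])
E
python3 - <<'E'
from h import *
s=state();print(s["clock"],s["tcp_pos"],s["tcp_rot"],s["contact_force"],s["finger_gap"]);print(T())
a=[]
for n in("top","side"):
    px,K,k1,P=cam(n); np.savez(n+".npz",px=px,K=K,k1=k1,P=P); print(n,P.round(3).tolist(),K.round(0).tolist(),k1)
    save(px,n+".png")
E
```

```text
0.0 [0.26087745 0.56768258 0.40392464] [-1.54625126e-04  2.13732374e-01  9.76891979e-01 -7.13964250e-04] [ 0.26578158 -0.58022038  0.49853888] 0.08562828713425578
[[-9.08636897e-01  4.17586662e-01 -6.07298639e-04  2.60877451e-01]
 [ 4.17587104e-01  9.08635925e-01 -1.32883511e-03  5.67682585e-01]
 [-3.09045642e-06 -1.46102869e-03 -9.99998933e-01  4.03924643e-01]
 [ 0.00000000e+00  0.00000000e+00  0.00000000e+00  1.00000000e+00]]
top [[-0.009, -0.984, 0.18, 0.329], [-1.0, 0.009, -0.001, 0.001], [-0.001, -0.18, -0.984, 1.293], [0.0, 0.0, 0.0, 1.0]] [[425.0, 0.0, 285.0], [0.0, 425.0, 207.0], [0.0, 0.0, 1.0]] 0.01894635634118118
side [[0.752, -0.364, 0.549, -0.192], [-0.658, -0.444, 0.608, -0.812], [0.022, -0.819, -0.574, 0.904], [0.0, 0.0, 0.0, 1.0]] [[434.0, 0.0, 277.0], [0.0, 434.0, 209.0], [0.0, 0.0, 1.0]] -0.07555724839782792
```

View pics/top.png

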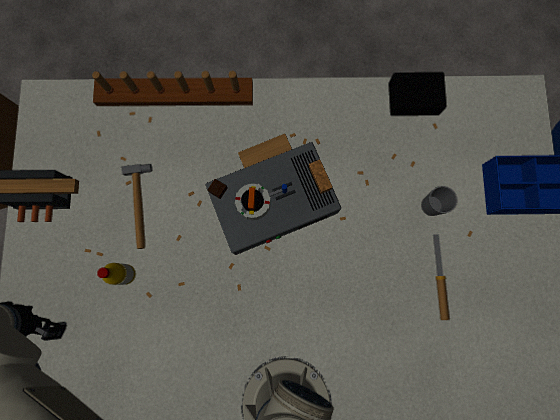

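View pics/side.png

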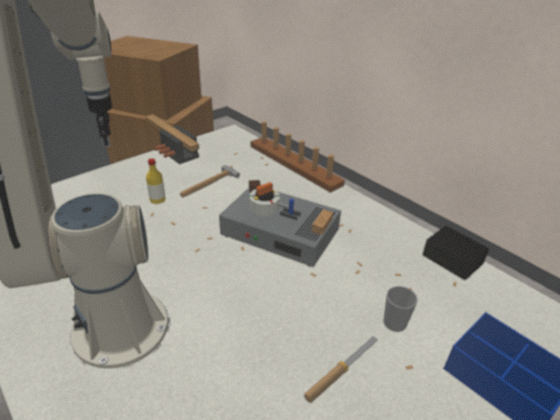

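The top view shows the collar at about (252,200) with the orange bar nearly vertical, the blue knob at about (286,187), and the box turned by about 22°. The stop block is at (216,187) and the cork block at (319,176). The side view agrees.

```bash
python3 - <<'E'
from h import *
d=np.load("top.npz");px,K,k1,P=d["px"],d["K"],float(d["k1"]),d["P"]
x0,y0=200,135;sub=px[y0:260,x0:350]
for nm,lo,hi,z,am in(("orange",(5,170,120),(18,255,255),.175,30),("blue",(105,130,40),(125,255,255),.15,8),("green",(45,90,40),(85,255,255),.134,2),("red",(0,150,60),(4,255,255),.134,2),("red2",(172,150,60),(180,255,255),.134,2)):
    for a,c,r in blobs(sub,lo,hi,am):
        print(nm,a,c+[x0,y0],r[1],r[2],plane(c+[x0,y0],K,k1,P,z).round(4))
hsv=cv2.cvtColor(sub,cv2.COLOR_RGB2HSV)
m=cv2.inRange(hsv,(0,0,130),(180,60,255)); m[:, :]=m
cs=[c for c in cv2.findContours(m,0,2)[0]]
for c in cs:
    (u,v),r=cv2.minEnclosingCircle(c)
    if 10<r<25: print("ring",u+x0,v+y0,r,plane([u+x0,v+y0],K,k1,P,.134).round(4))
E
```

```text
blue 28 [283.8 186.9] (8.0, 4.0) 90.0 [[0.5959 0.0011 0.15  ]]
green 7 [262.  187.3] (2.0, 2.0) 90.0 [[0.5991 0.0621 0.134 ]]
green 7 [242.  212.7] (2.0, 2.0) 90.0 [[0.5276 0.1173 0.134 ]]
green 8 [277.2 236.9] (1.4142134189605713, 3.535533905029297) 45.0 [[0.4595 0.0204 0.134 ]]
red 13 [237.3 198. ] (2.0, 4.0) 90.0 [[0.5692 0.1307 0.134 ]]
red 14 [266.9 202.1] (2.0, 4.0) 90.0 [[0.5568 0.0485 0.134 ]]
red 7 [267.7 240.6] (1.0, 3.0) 90.0 [[0.4496 0.0464 0.134 ]]
```

```bash
python3 -m crank '[{"xyz":[-4.2,-2.8,-0.4],"turn":0},{"xyz":[-4.2,-2.8,-0.4],"turn":0},{"xyz":[-4.2,-2.8,-0.4],"turn":0},{"xyz":[-4.2,-2.8,-0.4],"turn":0},{"xyz":[-4.2,-2.8,-0.4],"turn":0},{"xyz":[-4.2,-2.8,-0.4],"turn":0},{"xyz":[-4.2,-2.8,-0.4],"turn":0},{"xyz":[-4.2,-2.8,-0.4],"turn":0}]' 1
python3 -m crank '[{"xyz":[-4.2,-2.8,0],"turn":0},{"xyz":[-4.2,-2.8,0],"turn":0},{"xyz":[-4.2,-2.8,0],"turn":0},{"xyz":[-4.2,-2.8,0],"turn":0},{"xyz":[0,0,0],"turn":0.18},{"xyz":[0,0,0],"turn":0.18},{"xyz":[0,0,0],"turn":0.18},{"xyz":[0,0,0],"turn":0.18}]'
python3 - <<'E'
from h import *
px,K,k1,P=cam("wrist"); M=T(); print(M.round(4)); np.savez("w1.npz",px=px,K=K,k1=k1,P=P); save(px,"w1.png")
for nm,lo,hi,z,am in(("orange",(3,150,80),(20,255,255),.175,200),("blue",(105,130,40),(125,255,255),.15,60),("green",(45,90,40),(85,255,255),.134,30),("red",(0,150,60),(4,255,255),.134,30)):
    for a,c,r in blobs(px,lo,hi,am): print(nm,a,c,np.round(r[1],1),round(r[2],1),plane(c,K,k1,P,z).round(4))
E
```

```text
clock: 1.1
tcp_pos: [0.4733, 0.2225, 0.4367]
tcp_rot: [-0.0, 0.214, 0.977, -0.0]
contact_force: [0.6, -0.2, -0.5]
finger_gap: 0.0852
finger_force: 0.0
clock: 2.1
tcp_pos: [0.5785, 0.052, 0.4363]
tcp_rot: [-0.0, 0.547, 0.837, -0.0]
contact_force: [-0.1, 0.0, 0.4]
finger_gap: 0.0856
finger_force: 0.0
[[-3.942e-01  9.190e-01 -8.000e-04  5.785e-01]
 [ 9.190e-01  3.942e-01 -1.000e-04  5.200e-02]
 [ 3.000e-04 -7.000e-04 -1.000e+00  4.363e-01]
 [ 0.000e+00  0.000e+00  0.000e+00  1.000e+00]]
orange 1986 [278.6 162.7] [78.  26.4] 27.5 [[0.5642 0.0897 0.175 ]]
orange 817 [549.5 236. ] [52. 29.] 90.0 [[0.7768 0.1219 0.175 ]]
blue 445 [274.5 261.6] [34. 17.] 90.0 [[0.5973 0.006  0.15  ]]
green 46 [252.  106.5] [5.4 7.6] 63.4 [[0.5297 0.1161 0.134 ]]
green 38 [302.9 203.8] [4.9 7.2] 63.4 [[0.6008 0.0594 0.134 ]]
red 120 [306.3 113.4] [ 7.5 16.1] 33.7 [[0.5714 0.1287 0.134 ]]
red 96 [253.1 197.6] [ 6.9 14.1] 33.7 [[0.559  0.0472 0.134 ]]
```

View pics/w1.png

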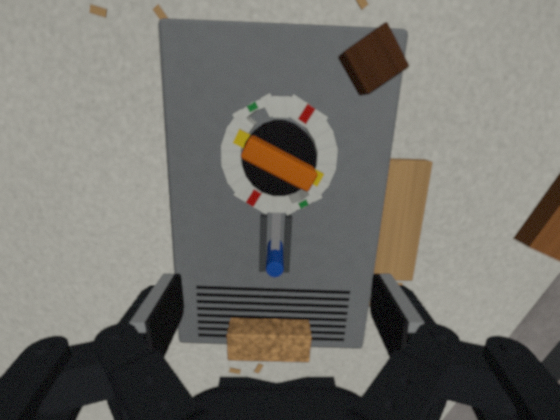

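The wrist view shows the knob top at about (275,269), the bar from (246,147) to (314,183), the green marks at (252,106) and (303,204), and the red marks at (306,113) and (253,198). The cork block is at (270,340) and clear of the knob.

```bash
python3 - <<'E'
from h import *
d=np.load("w1.npz");px,K,k1,P=d["px"],d["K"],float(d["k1"]),d["P"]
M=T()
an=lambda v:np.degrees(np.arctan2(v[1],v[0]))
k=plane([275,269],K,k1,P,.15)[0]; print("knob",k,M[:3,:3].T@(k-M[:3,3]))
u=np.radians(27.5);b=plane([[278.6-30*np.cos(u),162.7-30*np.sin(u)],[278.6+30*np.cos(u),162.7+30*np.sin(u)]],K,k1,P,.175);print("bar",an(b[1]-b[0]))
print("box", an(np.diff(plane([[162,20],[406,30]],K,k1,P,.09),axis=0)[0]), an(np.diff(plane([[179,343],[362,348]],K,k1,P,.09),axis=0)[0]),"port-knob",an(np.array([.565,.088])-k[:2]),np.hypot(*(np.array([.565,.088])-k[:2])))
E
```

```text
knob [ 6.00563816e-01 -3.68631473e-04  1.50000000e-01] [-5.69360264e-02 -1.82920582e-04  2.86271438e-01]
bar -3.825695338783474
box 21.58352708667565 21.863524292448524 port-knob 111.92224162672156 0.0952564959033706
```

```bash
python3 -m crank '[{"xyz":[-2.9,0,0],"turn":0.025},{"xyz":[-2.8,0,0],"turn":0},{"xyz":[0,0,3.3],"turn":0},{"xyz":[0,0,3.3],"turn":0},{"xyz":[0,0,3.3],"turn":0},{"xyz":[0,0,3.2],"turn":0},{"xyz":[0,0,0],"turn":0},{"xyz":[0,0,0],"turn":0}]' 0
python3 -m crank '[{"xyz":[0,0,0],"turn":0},{"xyz":[0,0,0],"turn":0},{"xyz":[0,0,0],"turn":0},{"xyz":[0,0,0],"turn":0},{"xyz":[0,0,0],"turn":0},{"xyz":[0,0,0],"turn":0},{"xyz":[0,0,0],"turn":0},{"xyz":[0,0,0],"turn":0}]' -1
```

```text
clock: 3.15
tcp_pos: [0.6017, -0.0002, 0.3066]
tcp_rot: [0.0, 0.554, 0.832, 0.0]
contact_force: [1.0, 0.8, -0.2]
finger_gap: 0.0428
finger_force: 0.0
clock: 4.15
tcp_pos: [0.6002, -0.0007, 0.3072]
tcp_rot: [-0.001, 0.554, 0.832, -0.001]
contact_force: [-8.9, -3.8, 11.2]
finger_gap: 0.0129
finger_force: 58.5
```

```bash
python3 -m crank '[{"xyz":[-0.2,0,0],"turn":0},{"xyz":[-0.3,0,0],"turn":0},{"xyz":[-0.3,0,0],"turn":0},{"xyz":[-0.3,0,0],"turn":0},{"xyz":[-0.3,0,0],"turn":0},{"xyz":[-0.2,0,0],"turn":0},{"xyz":[0,0,0],"turn":0},{"xyz":[0,0,0],"turn":0}]'
python3 - <<'E'
from h import *
px,K,k1,P=cam("wrist"); save(px,"w2.png"); print(T()[:3,3])
E
```

```text
clock: 5.15
tcp_pos: [0.6059, -0.0145, 0.3072]
tcp_rot: [-0.002, 0.555, 0.832, -0.001]
contact_force: [-11.7, 3.1, 13.9]
finger_gap: 0.0136
finger_force: 58.8
[ 0.60588705 -0.01451842  0.30718128]
```

View pics/w2.png

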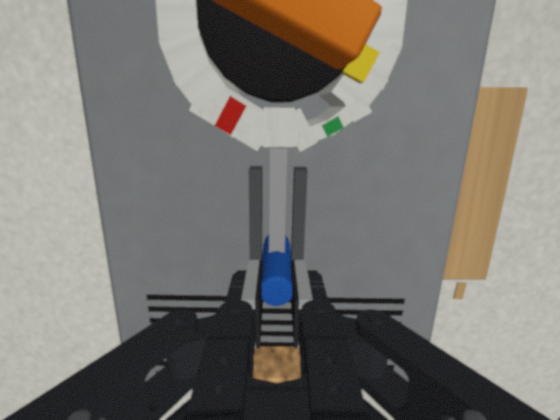

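The bolt has moved about 15 mm. I'll pull a little further to the stop, then let go, rise and go over the bar.

```bash
python3 -m crank '[{"xyz":[-0.15,0,0],"turn":0},{"xyz":[-0.15,0,0],"turn":0},{"xyz":[0,0,0],"turn":0},{"xyz":[0,0,0],"turn":0},{"xyz":[0,0,0],"turn":0},{"xyz":[0,0,0],"turn":0},{"xyz":[0,0,0],"turn":0},{"xyz":[0,0,0],"turn":0}]'
python3 -m crank '[{"xyz":[0,0,0],"turn":0},{"xyz":[0,0,0],"turn":0},{"xyz":[0,0,0],"turn":0},{"xyz":[0,0,0],"turn":0},{"xyz":[0,0,-1.5],"turn":0},{"xyz":[0,0,-4],"turn":0},{"xyz":[0,0,-4],"turn":0},{"xyz":[0,0,-2],"turn":0}]' 0
python3 -m crank '[{"xyz":[3.6,0,0],"turn":0},{"xyz":[3.6,0,0],"turn":0},{"xyz":[0,0,0],"turn":-0.18},{"xyz":[0,0,0],"turn":-0.18},{"xyz":[0,0,0],"turn":-0.18},{"xyz":[0,0,0],"turn":-0.18},{"xyz":[0,0,0],"turn":-0.18},{"xyz":[0,0,0],"turn":-0.18}]'
python3 - <<'E'
from h import *
px,K,k1,P=cam("wrist"); M=T(); print(M.round(4)); np.savez("w3.npz",px=px,K=K,k1=k1,P=P); save(px,"w3.png")
for nm,lo,hi,z,am in(("orange",(3,150,80),(20,255,255),.175,200),("blue",(105,130,40),(125,255,255),.15,60),("green",(45,90,40),(85,255,255),.134,30),("red",(0,150,60),(4,255,255),.134,30)):
    for a,c,r in blobs(px,lo,hi,am): print(nm,a,c,np.round(r[1],1),round(r[2],1),plane(c,K,k1,P,z).round(4))
E
```

```text
clock: 6.2
tcp_pos: [0.6063, -0.0154, 0.3071]
tcp_rot: [-0.004, 0.555, 0.832, 0.0]
contact_force: [-15.2, 15.9, 17.2]
finger_gap: 0.0133
finger_force: 59.1
clock: 7.2
tcp_pos: [0.609, -0.0179, 0.4243]
tcp_rot: [0.002, 0.555, 0.832, 0.001]
contact_force: [0.5, 0.5, 0.1]
finger_gap: 0.0427
finger_force: 0.0
clock: 8.2
tcp_pos: [0.5809, 0.0487, 0.4218]
tcp_rot: [0.0, 0.045, 0.999, 0.0]
contact_force: [-0.1, 0.1, -0.0]
finger_gap: 0.043
finger_force: 0.0
[[-9.967e-01  8.110e-02  1.000e-03  5.809e-01]
 [ 8.110e-02  9.967e-01  1.000e-04  4.870e-02]
 [-1.000e-03  1.000e-04 -1.000e+00  4.218e-01]
 [ 0.000e+00  0.000e+00  0.000e+00  1.000e+00]]
orange 2145 [330.7 190.4] [27.6 81.4] 1.7 [[0.5608 0.0867 0.175 ]]
orange 906 [543.7 392.6] [40. 44.] 90.0 [[0.7564 0.2628 0.175 ]]
orange 778 [398.2 406.9] [37. 27.] 0.0 [[0.76   0.1379 0.175 ]]
blue 547 [207.1 238.5] [18.3 39.7] 32.3 [[ 0.598  -0.0095  0.15  ]]
green 47 [358.1 134.5] [7.8 5.8] 38.7 [[0.5292 0.1156 0.134 ]]
green 39 [292.7 227.3] [7.2 5.1] 31.0 [[0.6007 0.0597 0.134 ]]
red 115 [273.1 180.4] [ 7. 14.] 90.0 [[0.5592 0.047  0.134 ]]
red 115 [374.5 185.6] [ 7. 16.] 90.0 [[0.5709 0.1283 0.134 ]]
```

View pics/w3.png

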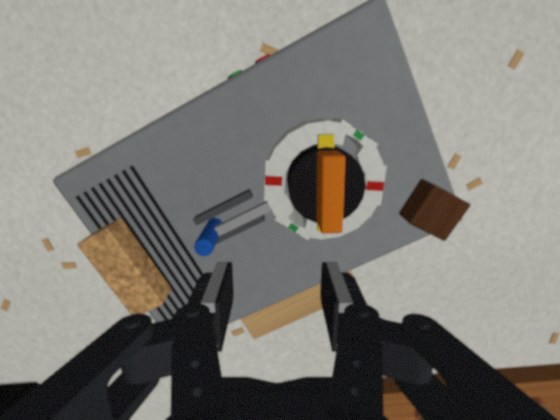

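The bolt is back (the pull force rose at its stop). The bar runs from (331,150) to (332,232), so the fingers already lie across it, and the collar's centre is at about (325,182). Next: move over, descend and grip.

```bash
python3 -m crank '[{"xyz":[1.0,1.9,0],"turn":0},{"xyz":[0.9,1.9,0],"turn":0},{"xyz":[0,0,0],"turn":0},{"xyz":[0,0,2.5],"turn":0},{"xyz":[0,0,2.5],"turn":0},{"xyz":[0,0,2.5],"turn":0},{"xyz":[0,0,1.6],"turn":0},{"xyz":[0,0,0],"turn":0}]' 0
python3 -m crank '[{"xyz":[0,0,0],"turn":0},{"xyz":[0,0,0],"turn":0},{"xyz":[0,0,0],"turn":0},{"xyz":[0,0,0],"turn":0},{"xyz":[0,0,0],"turn":0},{"xyz":[0,0,0],"turn":0},{"xyz":[0,0,0],"turn":0},{"xyz":[0,0,0],"turn":0}]' -1
```

```text
clock: 9.25
tcp_pos: [0.5653, 0.0885, 0.3288]
tcp_rot: [-0.001, 0.048, 0.999, -0.0]
contact_force: [-0.0, 0.6, 0.8]
finger_gap: 0.0425
finger_force: 0.0
clock: 10.25
tcp_pos: [0.566, 0.0885, 0.3309]
tcp_rot: [0.001, 0.048, 0.999, 0.0]
contact_force: [-0.8, 0.2, 5.9]
finger_gap: 0.0146
finger_force: 59.9
```

```bash
python3 -m crank '[{"xyz":[0,0,0],"turn":0.12},{"xyz":[0,0,0],"turn":0.12},{"xyz":[0,0,0],"turn":0.12},{"xyz":[0,0,0],"turn":0.12},{"xyz":[0,0,0],"turn":0.12},{"xyz":[0,0,0],"turn":0},{"xyz":[0,0,0.2],"turn":0},{"xyz":[0,0,0.2],"turn":0}]'
python3 - <<'E'
from h import *
print(T().round(4))
px,K,k1,P=cam("wrist"); save(px,"w4.png")
E
```

```text
clock: 11.25
tcp_pos: [0.5653, 0.0883, 0.3252]
tcp_rot: [-0.0, 0.34, 0.94, -0.0]
contact_force: [-0.6, 0.7, -3.3]
finger_gap: 0.0148
finger_force: 58.7
[[-7.684e-01  6.399e-01 -8.000e-04  5.653e-01]
 [ 6.399e-01  7.684e-01 -2.000e-04  8.830e-02]
 [ 5.000e-04 -6.000e-04 -1.000e+00  3.252e-01]
 [ 0.000e+00  0.000e+00  0.000e+00  1.000e+00]]
```

View pics/w4.png

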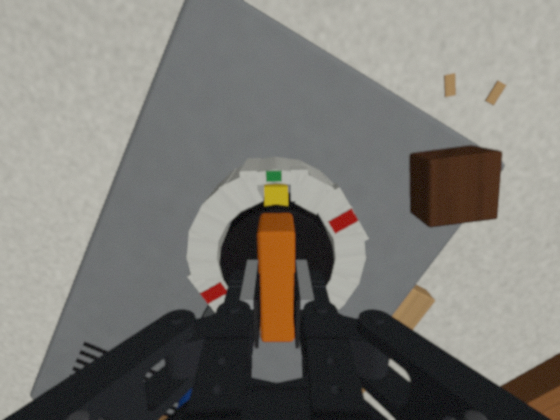

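The yellow lug at (277,194) sits under the green mark at (273,176). The cartridge came down freely, so I'll keep lowering it.

```bash
python3 -m crank '[{"xyz":[0,0,0.1],"turn":0},{"xyz":[0,0,0.1],"turn":0},{"xyz":[0,0,0.1],"turn":0},{"xyz":[0,0,0],"turn":0},{"xyz":[0,0,0.2],"turn":0},{"xyz":[0,0,0.2],"turn":0},{"xyz":[0,0,0.2],"turn":0},{"xyz":[0,0,0],"turn":0}]'
```

```text
clock: 12.3
tcp_pos: [0.5656, 0.0883, 0.3167]
tcp_rot: [0.0, 0.341, 0.94, -0.0]
contact_force: [-2.8, -2.9, 2.3]
finger_gap: 0.0147
finger_force: 59.4
```

```bash
python3 -m crank '[{"xyz":[0,0,0.1],"turn":0},{"xyz":[0,0,0.1],"turn":0},{"xyz":[0,0,0.1],"turn":0},{"xyz":[0,0,0.1],"turn":0},{"xyz":[0,0,0.1],"turn":0},{"xyz":[0,0,0],"turn":0},{"xyz":[0,0,0],"turn":0},{"xyz":[0,0,0],"turn":0}]'
```

```text
clock: 13.3
tcp_pos: [0.5656, 0.0883, 0.3121]
tcp_rot: [0.0, 0.341, 0.94, 0.0]
contact_force: [-3.6, -1.7, 6.2]
finger_gap: 0.0145
finger_force: 60.0
```

```bash
python3 -m crank '[{"xyz":[0,0,0.1],"turn":0},{"xyz":[0,0,0],"turn":0.05},{"xyz":[0,0,0],"turn":0.05},{"xyz":[0,0,0],"turn":0.05},{"xyz":[0,0,0],"turn":0.05},{"xyz":[0,0,0],"turn":0.05},{"xyz":[0,0,0],"turn":0.05},{"xyz":[0,0,0],"turn":0}]'
python3 -c "
from rig import state;s=state();print(s['ft_torque'],s['qpos'])"
```

```text
clock: 14.3
tcp_pos: [0.5662, 0.0884, 0.3115]
tcp_rot: [0.001, 0.478, 0.878, 0.001]
contact_force: [-2.0, -2.5, 7.5]
finger_gap: 0.0144
finger_force: 60.1
[-0.42638449  0.40287695 -0.04593952] [ 1.52352459e-01  3.78841412e-01  1.82895905e+00 -1.98560752e-04
  9.31650384e-01 -4.22007207e-01]
```

```bash
python3 -m crank '[{"xyz":[0,0,0],"turn":0.09},{"xyz":[0,0,0],"turn":0.09},{"xyz":[0,0,0],"turn":0.09},{"xyz":[0,0,0],"turn":0.09},{"xyz":[0,0,0],"turn":0.09},{"xyz":[0,0,0],"turn":0.09},{"xyz":[0,0,0],"turn":0.09},{"xyz":[0,0,0],"turn":0}]'
python3 -c "
from rig import state;s=state();print(s['ft_torque'],s['qpos'])"
```

```text
clock: 15.3
tcp_pos: [0.5654, 0.0882, 0.311]
tcp_rot: [-0.0, 0.727, 0.687, -0.0]
contact_force: [-4.7, -3.6, 7.6]
finger_gap: 0.0148
finger_force: 60.1
[-0.63467461  0.95258233 -0.0995064 ] [ 1.52188639e-01  3.78980981e-01  1.83012025e+00 -5.41177670e-04
  9.33196039e-01  2.08628637e-01]
```

```bash
python3 -m crank '[{"xyz":[0,0,0],"turn":0.025},{"xyz":[0,0,0],"turn":0.025},{"xyz":[0,0,0],"turn":0.025},{"xyz":[0,0,0],"turn":0.02},{"xyz":[0,0,0],"turn":0},{"xyz":[0,0,0],"turn":0},{"xyz":[0,0,0],"turn":0},{"xyz":[0,0,0],"turn":0}]'
python3 -c "
from rig import state;s=state();print(s['ft_torque'],s['tcp_rot'])"
```

```text
clock: 16.3
tcp_pos: [0.5647, 0.0885, 0.3109]
tcp_rot: [-0.001, 0.758, 0.653, -0.001]
contact_force: [-9.2, -1.6, 10.6]
finger_gap: 0.0145
finger_force: 62.0
[-0.22874664  1.54544381  0.54543426] [-7.21118991e-04  7.57733000e-01  6.52563546e-01 -9.99551307e-04]
```

The torque about z has risen, so the cartridge is at the stop. I'll let it rise into the notches, let go and look.

```bash
python3 -m crank '[{"xyz":[0,0,-0.1],"turn":0},{"xyz":[0,0,-0.1],"turn":0},{"xyz":[0,0,-0.1],"turn":0},{"xyz":[0,0,-0.1],"turn":0},{"xyz":[0,0,-0.1],"turn":0},{"xyz":[0,0,0],"turn":0},{"xyz":[0,0,0],"turn":0},{"xyz":[0,0,0],"turn":0}]'
python3 -m crank '[{"xyz":[0,0,0],"turn":0},{"xyz":[0,0,0],"turn":0},{"xyz":[0,0,0],"turn":0},{"xyz":[0,0,-1],"turn":0},{"xyz":[0,0,-3],"turn":0},{"xyz":[0,0,-4],"turn":0},{"xyz":[0,0,-3],"turn":0},{"xyz":[0,0,0],"turn":0}]' 0
python3 - <<'E'
from h import *
px,K,k1,P=cam("wrist"); M=T(); print(M.round(4)); np.savez("w5.npz",px=px,K=K,k1=k1,P=P); save(px,"w5.png")
for nm,lo,hi,z,am in(("orange",(3,150,80),(20,255,255),.162,200),("blue",(105,130,40),(125,255,255),.15,60),("red",(0,150,60),(4,255,255),.134,30)):
    for a,c,r in blobs(px,lo,hi,am): print(nm,a,c,np.round(r[1],1),round(r[2],1),plane(c,K,k1,P,z).round(4))
E
```

```text
clock: 17.3
tcp_pos: [0.5647, 0.0885, 0.3149]
tcp_rot: [-0.001, 0.758, 0.652, -0.001]
contact_force: [-5.8, 0.7, 0.1]
finger_gap: 0.0146
finger_force: 60.5
clock: 18.3
tcp_pos: [0.5663, 0.0885, 0.4291]
tcp_rot: [0.002, 0.758, 0.652, 0.002]
contact_force: [0.3, -0.8, 0.0]
finger_gap: 0.0426
finger_force: 0.0
[[ 1.495e-01  9.888e-01  2.900e-03  5.658e-01]
 [ 9.888e-01 -1.495e-01  5.000e-04  8.840e-02]
 [ 9.000e-04  2.800e-03 -1.000e+00  4.272e-01]
 [ 0.000e+00  0.000e+00  0.000e+00  1.000e+00]]
orange 1595 [271.1 207.9] [78.2 22.1] 87.7 [[0.5659 0.0945 0.162 ]]
red 118 [271.5 157.1] [14.  7.] 90.0 [[0.5712 0.1285 0.134 ]]
red 63 [272. 252.] [10.  6.] 90.0 [[0.5587 0.0455 0.134 ]]
```

View pics/w5.png

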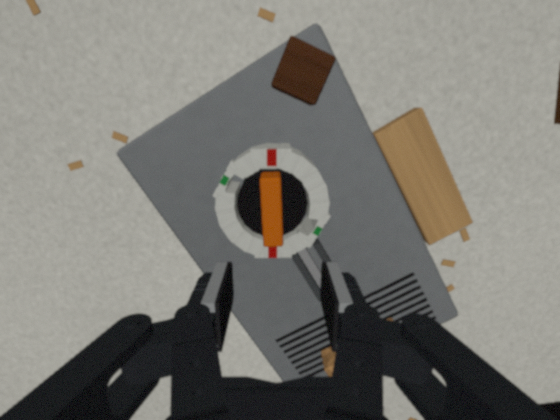

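The bar lies on the red marks (272,157) and (272,252), and it sat free when I let go. Now the bolt.

```bash
python3 -m crank '[{"xyz":[-2.5,1.4,0],"turn":0},{"xyz":[-2.4,1.4,0],"turn":0},{"xyz":[-2.4,1.4,0],"turn":0},{"xyz":[-2.4,1.3,0],"turn":0},{"xyz":[0,0,0],"turn":-0.18},{"xyz":[0,0,0],"turn":-0.18},{"xyz":[0,0,0],"turn":-0.18},{"xyz":[0,0,0],"turn":0}]' 0
python3 -c "
from h import *
print(T().round(4))"
```

```text
clock: 19.35
tcp_pos: [0.6052, -0.0158, 0.4246]
tcp_rot: [-0.001, 0.557, 0.83, -0.0]
contact_force: [-0.0, -0.3, 0.1]
finger_gap: 0.043
finger_force: 0.0
[[-3.790e-01  9.254e-01 -1.800e-03  6.052e-01]
 [ 9.254e-01  3.790e-01  0.000e+00 -1.580e-02]
 [ 7.000e-04 -1.600e-03 -1.000e+00  4.246e-01]
 [ 0.000e+00  0.000e+00  0.000e+00  1.000e+00]]
```

```bash
python3 -m crank '[{"xyz":[0,0.1,3],"turn":0},{"xyz":[0,0,3],"turn":0},{"xyz":[0,0,3],"turn":0},{"xyz":[0,0,2.7],"turn":0},{"xyz":[0,0,0],"turn":0},{"xyz":[0,0,0],"turn":0},{"xyz":[0,0,0],"turn":0},{"xyz":[0,0,0],"turn":0}]' 0
python3 -m crank '[{"xyz":[0,0,0],"turn":0},{"xyz":[0,0,0],"turn":0},{"xyz":[0,0,0],"turn":0},{"xyz":[0,0,0],"turn":0},{"xyz":[0,0,0],"turn":0},{"xyz":[0,0,0],"turn":0},{"xyz":[0,0,0],"turn":0},{"xyz":[0,0,0],"turn":0}]' -1
```

```text
clock: 20.35
tcp_pos: [0.6066, -0.0154, 0.3097]
tcp_rot: [0.001, 0.557, 0.831, 0.0]
contact_force: [0.1, 1.0, 0.1]
finger_gap: 0.0426
finger_force: 0.0
clock: 21.35
tcp_pos: [0.6059, -0.0156, 0.3092]
tcp_rot: [-0.0, 0.557, 0.831, -0.001]
contact_force: [-5.1, -0.8, 6.5]
finger_gap: 0.013
finger_force: 58.5
```

```bash
python3 -m crank '[{"xyz":[0.3,0,0],"turn":0},{"xyz":[0.3,0,0],"turn":0},{"xyz":[0.3,0,0],"turn":0},{"xyz":[0.3,0,0],"turn":0},{"xyz":[0.3,0,0],"turn":0},{"xyz":[0.2,0,0],"turn":0},{"xyz":[0,0,0],"turn":0},{"xyz":[0,0,0],"turn":0}]'
```

```text
clock: 22.35
tcp_pos: [0.5998, -0.0005, 0.3093]
tcp_rot: [0.0, 0.557, 0.831, -0.001]
contact_force: [-2.8, -5.8, 6.1]
finger_gap: 0.013
finger_force: 58.6
```

```bash
python3 -m crank '[{"xyz":[0,0,0],"turn":0},{"xyz":[0,0,0],"turn":0},{"xyz":[0,0,0],"turn":0},{"xyz":[0,0,0],"turn":0},{"xyz":[0,0,-2],"turn":0},{"xyz":[0,0,-4],"turn":0},{"xyz":[0,0,-4],"turn":0},{"xyz":[0,0,-4],"turn":0}]' 0
python3 -m crank '[{"xyz":[2,0,0],"turn":0},{"xyz":[2,0,0],"turn":0},{"xyz":[2,0,0],"turn":0},{"xyz":[0,0,0],"turn":0},{"xyz":[0,0,0],"turn":0},{"xyz":[0,0,0],"turn":0},{"xyz":[0,0,0],"turn":0},{"xyz":[0,0,0],"turn":0}]'
python3 - <<'E'
from h import *
px,K,k1,P=cam("wrist"); save(px,"w6.png"); print(state()["contact_force"])
k=[plane(c,K,k1,P,.15)[0] for a,c,r in blobs(px,(105,130,40),(125,255,255),60)]; print(k)
E
```

```text
clock: 23.35
tcp_pos: [0.5998, 0.0004, 0.4499]
tcp_rot: [-0.0, 0.557, 0.831, 0.0]
contact_force: [0.4, -0.5, -0.7]
finger_gap: 0.0428
finger_force: 0.0
clock: 24.35
tcp_pos: [0.5772, 0.0555, 0.4486]
tcp_rot: [-0.0, 0.557, 0.831, -0.0]
contact_force: [-0.0, -0.2, -0.1]
finger_gap: 0.0426
finger_force: 0.0
[-0.6041303  -0.29314406  0.19406293]
[array([0.59706913, 0.0076593 , 0.15      ])]
```

View pics/w6.png

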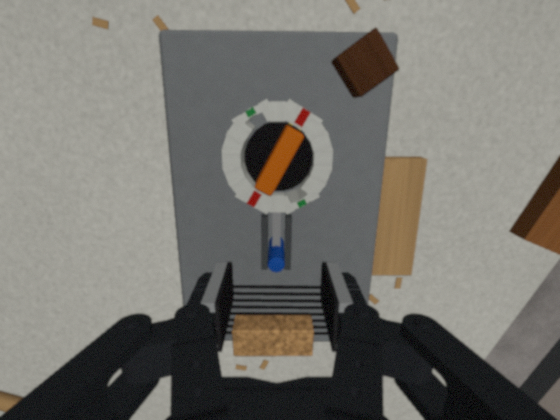

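The bar points from red mark (302,117) to red mark (254,199), and the bolt knob at (276,262) is back at its fully-in position. Nothing else has moved, so I'm handing in.

```bash
python3 -c "
from rig import finish_job;print(finish_job())"
```

```text
the job is handed in; nothing more can be done
None
```

I handed the job in at about 24 s with the cartridge twisted to the stop on the red marks and sprung up, the bolt fully in, the gripper clear of everything, and no bystander in view moved; the hand-in returned no verdict.

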